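# Ease the bonding press by one notch

### The arm

A 6-joint arm with a two-finger parallel gripper is mounted at the origin on the work surface. World frame = base frame: x ahead of the robot, y to its left, z up, the work surface at z = 0. Lengths are in mm, angles in rad, forces in N, time in s.
With the tool pointing down it reaches from about 350 to 975 mm from the base axis. Payload 7.1 kg.
Tool frame: the origin (TCP) lies at the very end of the fingers, on their centre line; the grasp point (between the pads) lies 19 mm behind it (ctrl.grip_point_offset is the distance from the TCP to the grasp point, in mm); x points along the fingers, y is the direction in which the jaws open and shut, and the axes are right-handed (so a half turn about x gives the same grasp; the last joint's range is limited). The gripper opens to 88 mm and grips with 3 to 60 N. Pads are 20 mm wide; open, the fingers measure 115 mm over their backs; the gripper's body (75 mm by 178 mm) begins 61 mm behind the grasp point.
Start: joints at [-1.21, 0.423, 1.63, -0, 1.089, -0.019], TCP at [231.725, -580.438, 187.975] pointing down, gripper open.
Joint ranges: [-3, 3], [-0.9, 2.11], [0.09, 2.58], [-1.31, 4.45], [0.11, 2.69], [-2.54, 2.54]. Speed limits (rad/s): [2.39, 2.39, 3.01, 3.14, 3.14, 3.14].

### API

Orientations are given as a rotation vector (axis times angle).
In Python, from workcell import ctrl, vision, workorder gives the robot as it stands.
- The arm moves only by the shell command python3 -m crank 'ROWS'. ROWS is JSON, a list of rows, each a list of 3 entries, a list of its own where there are three numbers: the shift along the tool's x, y, z in m, then the turn, a rotation vector about the tool's x, y, z in rad, then the finger opening in m, from 0 to 0.0878. In form: [[[dx, dy, dz], [wx, wy, wz], jaw], ...]. A call has exactly 8 rows; each row shifts and turns the commanded pose from where the row before left it, along the tool's axes as they then stand; what a row does not reach is not made up. A row lasts 1/12 s, in which the tool goes at most 41.7 mm and 7.16 degrees, less where a joint would pass 70% of its speed; a pose out of reach is approached as far as the arm can. A call with a gripper value outside its range is refused whole. The fingers move at their own pace and stop on an object; the grip force is fixed at half the most. Time passes only in rows, so rows that do not move let the fingers close, or fill a call up. It gives the time, the measured TCP pose, the force and the opening at its end, in the units of the state.
- ctrl.get_obs(): the state, without advancing time (a new reading comes with each control period).
- vision.get_image(name): name is "scene" or "top"; returns a dict with "img" (400x640x3 uint8, blue, green, red), "mtx" (3x3 intrinsics, pixels), "rvec" (rotation vector, rad) and "tvec" (3), from world to camera coordinates, as OpenCV has them. Camera axes: x right, y down, z forward; pixel columns grow to the right and rows downward; lengths in mm; the calibration is good to about 2 mm. A picture is of the moment at which its call begins. There is no depth.
- workorder.close_job(): hands the job in, once; it reports no verdict.
The state is a dict: "t": time; "qpos": joint angles; "qvel": joint speeds; "joint_torque": joint torques, N m; "ee_pos": TCP position; "orientation": TCP orientation; "ft_force": force on the tool from outside, world axes, zero at the start; "moment": the same for the moment, N m; "width": finger opening in mm.
Only numpy, scipy, OpenCV 4.12 (cv2) and the standard library are available. Lean on these libraries where they do the work, as an engineer would, in place of code of your own. Each camera call takes 0.05 s, during which the arm holds its last target.

### The job

The glue under this phone's back has set, so ease the bonding press by exactly one notch: with a fingertip push the pawl's thumb bar so that the pawl swings up off the ratchet wheel and stays back, then push the top spoke of the star handle to turn the wheel one tooth backward (the way the pawl was blocking; the ram rises), never as far as two, and tip the pawl back down into that next notch so that it holds the wheel again. Only push: pick nothing up, and leave the phone in its nest and the things around the press where they stand.

Things in the scene. Friction and masses are not known exactly. Their poses are not given: they have to be found in the camera images.
- press: Cast-iron rack-and-pinion bonding press, fixed to the bench. Origin: on the bench, below the shaft, midway across. Its axes are the 'press frame' used here: z up, x from its front (ram, phone) to its back (column), y to its left. Base 210 x 120 x 30 mm, x -110 to 100. Head: x -56 to 92, y -26 to 26, top z 215 mm. Ratchet wheel on the right (y -50), star handle on the left (y +68), one shaft.
- ram (a joint): Height of the square steel ram and its pad above their start (m); geared to the wheel, 16 mm per rad. The ram stands up through the head at press x -41 to -16, y -13 to 13, top z 252 mm; it rises 8 mm in one notch.
- ratchet (a joint): Angle of wheel and star handle, which turn as one (rad): within 0.015 of 0 at the start; grows BACKWARD, its top moving to press +x. One notch = 0.524. With the pawl down it cannot pass 0.04 at the start, or 0.56 in the next notch. Past 0.56 a dropping pawl lands on a tooth tip and does not seat (pawl reads 0.13). Stiff: needs about 8 N at the spoke end, stays where left. Forward stop at -0.04.
- pawl (a joint): Angle of the pawl (rad): 0 = down, seated in the wheel; grows as its nose swings up and over to press +x; rests at 2.0. A gravity pawl with over-centre balance: lifted past about 0.6 it falls back to 2.0 and stays; brought below 0.6 it falls onto the wheel. Light, about 1 N at the bar. On a tooth flank just short of the notch bottom it reads up to 0.03.
- pawl_pivot (a point): Centre of the pawl's hinge, axis along press y, fixed on the press at x 50, y -50, z 208.5 mm.
- pawl_bar (a point): Centre of the pawl's thumb bar: steel cross bar 12 mm thick, 26 mm long along press y, on a tab that stands straight up when the pawl is down: 43 mm above the hinge. Push it to press +x to lift the pawl. The pawl is an L: this tab, and at right angles the nose arm. Lifted (2.0), the tab points to the back, 25 degrees below level, and the nose arm stands up.
- pawl_nose (a point): Lower tip of the pawl's nose, 50 mm from the hinge. Nose arm 12 mm wide along press y, 10 mm thick. Pawl down: it points to press -x, level, its upper face 12 mm above the hinge. Lifted: it stands up, leaning back, nose 48 mm above and 16 mm to +x of the hinge, arm's back face up to 31 mm to +x; push it to press -x to tip it down. A finger left between tab and arm stops it falling shut.
- wheel_centre (a point): Centre of the steel ratchet wheel, on the shaft, at press x 0, y -50, z 165 mm: 12 saw teeth, 90 mm over the tips, 7.5 mm deep, 12 mm thick.
- top_spoke (a point): Centre of the 20 mm black ball that ends the upper spoke of the star handle, 88 mm from the shaft. Four 11 mm steel spokes with balls, 90 degrees apart, in the plane press y +68. At the start the upper spoke leans 20 degrees from upright to press -x (ball at x -30, z 248 mm); one notch back leaves it leaning 10 degrees to +x. Push it from its -x side, near the end.
- phone: Plain black phone, 74 x 154 x 8 mm, loose in the nest under the press pad. Origin: centre of its underside, at press x -29, y 0, z 34 mm.
- pump_bottle: Clear pump bottle, 58 mm wide, 126 mm tall, loose. Origin: centre of its underside.
- pump_bottle2: Violet pump bottle of the same shape, loose. Origin: centre of its underside.
- blower: Black rubber dust blower standing nozzle up, 58 mm wide, 150 mm tall, loose. Origin: centre of its underside.
- tape_roll: Roll of tape lying flat, 84 mm across, 24 mm high, loose. Origin: centre of its underside.
- screw_tray: Aluminium screw tray, 110 x 75 x 20 mm, loose. Origin: centre of its underside.
- tweezers: Steel tweezers lying flat, 130 mm long, loose. Origin near the middle, on the bench.
Mind the look-alikes: they are no part of the job. Of the things that look like the press, the smaller one is meant.

How it is judged:
By the outcome, as a careful person would: the job done as asked, in the order asked, and still so for the second after the job is handed in, with the robot touching nothing.
It also fails if it takes over 51 s, if anything falls off the work surface, if the arm or the gripper's body presses on something with over 40 N, if the wrist force passes 120 N, or if a joint passes its speed limit or range.

## Working session

There is one attempt and no reset: what is moved stays moved. The work goes in short steps, Python scripts to look and compute and a shell command to move; the robot and the scene stay as the last step left them, time stands still between calls to the robot, and variables do not carry over. Pictures are saved under pics/ and viewed, and the job is handed in when it is done.

```bash
ls; mkdir -p pics; cat > h.py <<'E'
import numpy as np, cv2
from workcell import ctrl, vision, workorder
def snap(n,f):
    d=vision.get_image(n); cv2.imwrite('pics/'+f,d['img']); np.savez('pics/'+f+'.npz',**{k:np.array(d[k]) for k in d}); return d
def load(f): return np.load('pics/'+f+'.npz')
def ray(d,u,v):
    R=cv2.Rodrigues(np.array(d['rvec'],float))[0]; t=np.array(d['tvec'],float).ravel()
    p=cv2.undistortPoints(np.array([[[u,v]]],float),np.array(d['mtx'],float),None).ravel()
    c=-R.T@t; r=R.T@np.array([p[0],p[1],1]); return c,r/np.linalg.norm(r)
def onz(d,u,v,z):
    c,r=ray(d,u,v); return c+r*(z-c[2])/r[2]
def two(d1,p1,d2,p2):
    c1,r1=ray(d1,*p1); c2,r2=ray(d2,*p2)
    s=np.linalg.lstsq(np.c_[r1,-r2],c2-c1,rcond=None)[0]
    a=c1+s[0]*r1;b=c2+s[1]*r2; return (a+b)/2,np.linalg.norm(a-b)
def proj(d,P):
    return cv2.projectPoints(np.array(P,float).reshape(-1,3),np.array(d['rvec'],float),np.array(d['tvec'],float),np.array(d['mtx'],float),None)[0].reshape(-1,2)
E
python3 - <<'E'
from h import *
for n in('scene','top'):
    d=snap(n,n+'0.png'); print(n,ray(d,320,200))
o=ctrl.get_obs(); print(o)
E
```

```text
pics
scene (array([1203.91615367, -242.18286848,  778.26277844]), array([-0.6638228 ,  0.3164282 , -0.67765218]))
top (array([ 368.49810501,   52.39352723, 1148.01114961]), array([ 0.16977544, -0.01928365, -0.98529409]))
{'t': 0.1, 'qpos': array([-1.21003245e+00,  4.23762465e-01,  1.63060269e+00,  1.23599885e-05,
        1.08859616e+00, -1.89685618e-02]), 'qvel': array([-0.00041262, -0.00175034, -0.00194176,  0.00057618,  0.00118242,
        0.00098728]), 'joint_torque': array([-1.42467634e-04, -5.45608664e+01, -2.74326771e+01,  6.44942187e-02,
        1.87674601e-02, -1.65286298e-05]), 'ee_pos': array([ 231.52284763, -579.94820895,  187.28496149]), 'orientation': array([ 2.01396157,  0.38846819, -2.01441685]), 'ft_force': array([ 0.83043275, -0.24481604, -0.65273775]), 'moment': array([-0.01739153,  0.0015468 ,  0.02544349]), 'width': 88.22103513278097}
```

View pics/scene0.png

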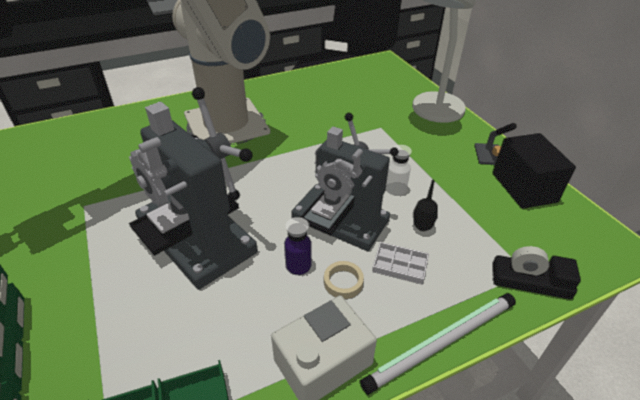

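View pics/top0.png

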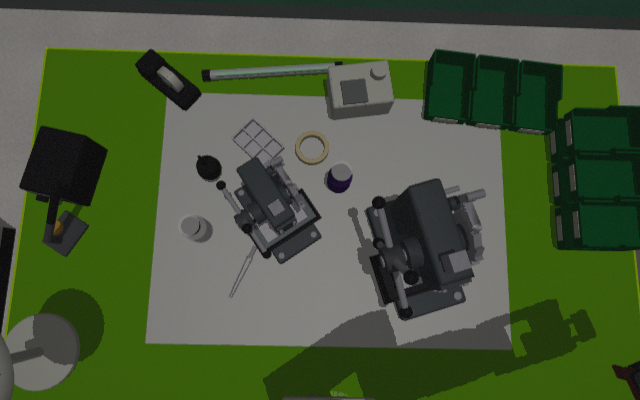

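```bash
python3 - <<'E'
from h import *
a=load('top0.png'); i=a['img'][130:280,190:350]; cv2.imwrite('pics/t0z.png',cv2.resize(i,None,fx=5,fy=5,interpolation=2)[:, :800][:600+150])
i=a['img'][145:270,200:340]; cv2.imwrite('pics/t0z.png',cv2.convertScaleAbs(cv2.resize(i,None,fx=4.8,fy=4.8,interpolation=2),alpha=1.6,beta=20))
a=load('scene0.png'); i=a['img'][105:255,280:420]; cv2.imwrite('pics/s0z.png',cv2.convertScaleAbs(cv2.resize(i,None,fx=4,fy=4,interpolation=2),alpha=1.5,beta=20))
for u,v in((235,215),(300,200)):print(onz(load('top0.png'),u,v,0))
E
```

```text
[523.63999478 237.59838373   0.        ]
[565.0391204   79.47197645   0.        ]
```

View pics/t0z.png

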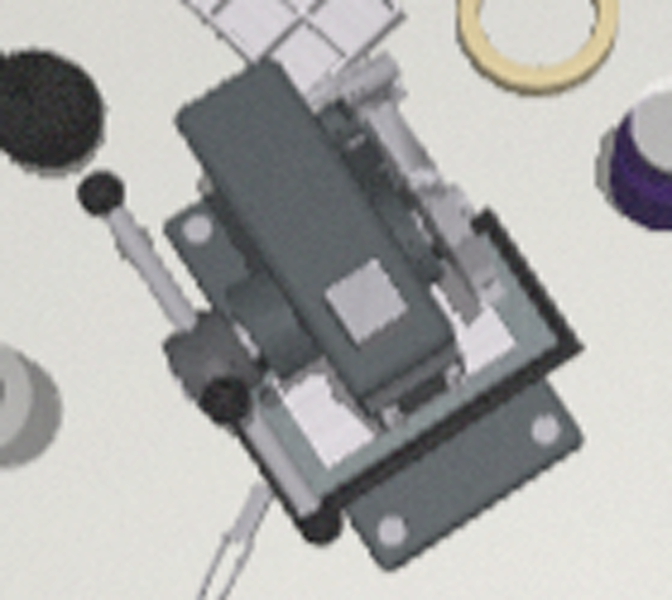

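View pics/s0z.png

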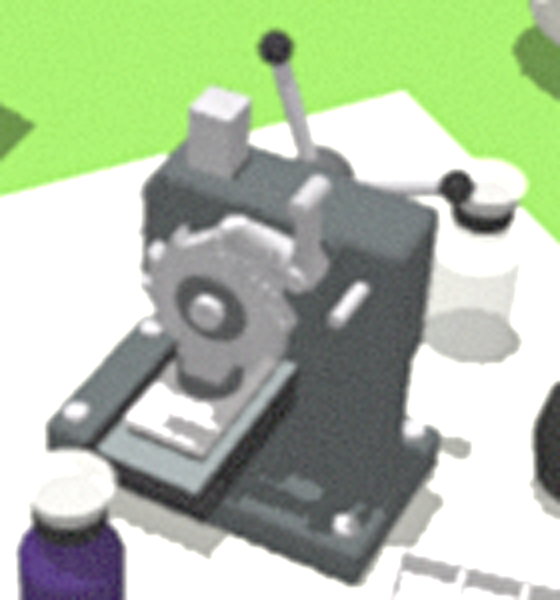

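```bash
cat > fit.py <<'E'
from h import *
from scipy.optimize import least_squares
T=load('top0.png');S=load('scene0.png')
t=lambda u,v:(200+u/4.8,145+v/4.8); s=lambda u,v:(280+u/4,105+v/4)
import math
ob=[(T,t(368,300),(-28.5,0,252)),(T,t(225,400),(-30,68,248)),(T,t(101,192),(88*math.cos(.349),68,165+88*math.sin(.349))),
(T,t(180,118),(92,26,215)),(T,t(270,60),(92,-26,215)),(T,t(455,355),(-56,-26,215)),(T,t(363,403),(-56,26,215)),
(S,s(275,47),(-30,68,248)),(S,s(221,104),(-28.5,0,252)),(S,s(457,186),(88*math.cos(.349),68,165+88*math.sin(.349))),(S,s(206,310),(0,-60,165)),(S,s(435,213),(92,-26,215)),(T,t(388,568),(-110,60,30)),(S,s(358,580),(100,-60,0)),(S,s(312,190),(50,-50,251.5))]
def W(p,P):
    c,q=np.cos(p[2]),np.sin(p[2]); P=np.array(P,float).reshape(-1,3)
    return np.c_[p[0]+c*P[:,0]-q*P[:,1],p[1]+q*P[:,0]+c*P[:,1],P[:,2]]
def f(p): return np.ravel([proj(d,W(p,P))[0]-np.array(o) for d,o,P in ob])
if __name__=='__main__':
    r=least_squares(f,[530,150,.6],loss='soft_l1'); print(r.x,np.degrees(r.x[2])); print(r.fun.reshape(-1,2).round(1) if 0 else f(r.x).reshape(-1,2).round(1))
    print(two(T,t(225,400),S,s(275,47)),two(T,t(368,300),S,s(221,104)))
    print(W(r.x,[(-30,68,248),(50,-50,251.5),(-28.5,0,252)]).round())
E
python3 fit.py
```

```text
[529.28294805 136.8541716    0.6327038 ] 36.251257362713474
[[-1.1 -0.1]
 [-0.2  0. ]
 [-1.3  1.4]
 [-4.5 -0.4]
 [-1.9 -2.4]
 [ 0.6 -4.9]
 [-1.8 -0.1]
 [-1.2 -0.2]
 [-1.4 -0.6]
 [-1.5 -0.2]
 [-0.1  0.3]
 [-8.1 10.7]
 [-0.4  1.2]
 [-1.   2.4]
 [-0.3  1.9]]
(array([465.63367653, 174.97470329, 247.45480669]), np.float64(2.913175447406436)) (array([507.25184915, 120.2257049 , 250.70894435]), np.float64(4.712265092661143))
[[465. 174. 248.]
 [599. 126. 252.]
 [506. 120. 252.]]
```

```bash
python3 - <<'E'
import fit; from fit import *
fit.ob=[o for o in ob if o[2][2]!=215]
r=least_squares(fit.f,[530,150,.6],loss='soft_l1'); print(r.x,np.degrees(r.x[2])); print(fit.f(r.x).reshape(-1,2).round(1))
print(W(r.x,[(-30,68,248),(50,-50,251.5),(-28.5,0,252)]).round())
c=ctrl.get_obs(); print(cv2.Rodrigues(c['orientation'])[0].round(3))
# obstacles
for n,d,u,v,z in(('bigball',T,379,203,0),('violet cap',T,340,172,126),('clear cap',T,191,227,126),('blower',T,208,167,60)): print(n,onz(d,u,v,z).round())
E
```

```text
[530.34725872 137.17947869   0.63313072] 36.27571793514824
[[-1.2 -0.7]
 [-0.3 -0.5]
 [-1.4  0.9]
 [-0.9  0. ]
 [-1.  -0.4]
 [-1.1 -0. ]
 [ 0.3  0.6]
 [-0.5  0.7]
 [-0.6  2.6]
 [ 0.2  2.1]]
[[466. 174. 248.]
 [600. 126. 252.]
 [507. 120. 252.]]
[[-0.     0.371 -0.929]
 [ 0.001 -0.929 -0.371]
 [-1.    -0.001 -0.   ]]
bigball [ 563. -117.    0.]
violet cap [609. -11. 126.]
clear cap [478. 311. 126.]
blower [628. 298.  60.]
```

```bash
python3 - <<'E'
from h import *
T=load('top0.png');S=load('scene0.png')
for p in((377,202),(411,277)):
  for q in((198,93),(246,155)): print(p,q,two(T,p,S,q))
E
python3 -m crank '[[[-0.037,0,0],[-0.0317,0,0],0],[[-0.037,0,0],[-0.0317,0,0],0],[[-0.037,0,0],[-0.0317,0,0],0],[[-0.037,0,0],[-0.0317,0,0],0],[[-0.037,0,0],[-0.0317,0,0],0],[[-0.037,0,0],[-0.0317,0,0],0],[[-0.037,0,0],[-0.0317,0,0],0],[[-0.037,0,0],[-0.0317,0,0],0]]'
```

```text
(377, 202) (198, 93) (array([492.18843166, -97.31420347, 381.97101217]), np.float64(80.96816998861703))
(377, 202) (246, 155) (array([520.76907699, -74.94761608, 258.07605823]), np.float64(0.11612977365608511))
(411, 277) (198, 93) (array([ 379.13220558, -122.44199474,  329.43103302]), np.float64(2.1631553295999693))
(411, 277) (246, 155) (array([ 400.73840555, -100.55857155,  192.6026046 ]), np.float64(110.11665732545367))
t: 0.77
ee_pos: [231.5, -579.9, 485.5]
orientation: [1.857, 0.611, -1.857]
ft_force: [1.0, -0.7, -0.6]
width: 38.1
```

```bash
python3 -m crank '[[[0,-0.0146,-0.0286],[0,0,0],0],[[0,-0.0146,-0.0286],[0,0,0],0],[[0,-0.0146,-0.0286],[0,0,0],0],[[0,-0.0146,-0.0286],[0,0,0],0],[[0,-0.0146,-0.0286],[0,0,0],0],[[0,-0.0146,-0.0286],[0,0,0],0],[[0,-0.0146,-0.0286],[0,0,0],0],[[0,-0.0146,-0.0286],[0,0,0],0]]'
python3 -m crank '[[[0,-0.0146,-0.0286],[0,0,0],0],[[0,-0.0146,-0.0286],[0,0,0],0],[[0,-0.0146,-0.0286],[0,0,0],0],[[0,-0.0146,-0.0286],[0,0,0],0],[[0,-0.0146,-0.0286],[0,0,0],0],[[0,-0.0146,-0.0286],[0,0,0],0],[[0,-0.0146,-0.0286],[0,0,0],0],[[0,-0.0146,-0.0286],[0,0,0],0]]'
cat > st.py <<'E'
from h import *
P=(530.3,137.2,.6331)
def st():
    o=ctrl.get_obs(); e=o['ee_pos']; c,s=np.cos(P[2]),np.sin(P[2]); a,b=e[0]-P[0],e[1]-P[1]
    f=o['ft_force']
    print('t',round(o['t'],2),'press xyz',np.round([c*a+s*b,-s*a+c*b,e[2]],1),'F press',np.round([c*f[0]+s*f[1],-s*f[0]+c*f[1],f[2]],1),'w',round(o['width'],1))
    print(cv2.Rodrigues(o['orientation'])[0].round(3).tolist(), o['qpos'].round(2))
if __name__=='__main__': st()
E
python3 st.py
```

```text
t: 1.43
ee_pos: [347.2, -349.3, 483.6]
orientation: [1.858, 0.609, -1.859]
ft_force: [0.1, -0.4, -0.2]
width: 0.7
t: 2.1
ee_pos: [462.5, -119.7, 483.8]
orientation: [1.858, 0.609, -1.859]
ft_force: [0.4, -0.2, 0.8]
width: 0.3
t 2.1 press xyz [-206.7 -167.   483.8] F press [ 0.2 -0.4  0.8] w 0.3
[[-0.0, 0.592, -0.806], [0.0, -0.806, -0.592], [-1.0, -0.0, 0.0]] [-0.28 -0.02  1.53 -0.    1.63  0.66]
```

```bash
python3 -m crank '[[[0,-0.0146,-0.0286],[0,0,0],0],[[0,-0.0146,-0.0286],[0,0,0],0],[[0,-0.0146,-0.0286],[0,0,0],0],[[0.024,-0.0146,-0.0286],[0,0,0],0],[[0.024,-0.0146,-0.0286],[0,0,0],0],[[0.024,-0.0146,-0.0286],[0,0,0],0],[[0.024,-0.0146,-0.0286],[0,0,0],0],[[0.024,-0.0146,-0.0286],[0,0,0],0]]'
python3 - <<'E'
from st import *
st(); a=snap('scene','s1.png');b=snap('top','t1.png')
i=a['img'][40:255,280:460]; cv2.imwrite('pics/s1z.png',cv2.convertScaleAbs(cv2.resize(i,None,fx=2.7,fy=2.7,interpolation=2),alpha=1.5,beta=20))
E
```

```text
t: 2.77
ee_pos: [577.7, 109.8, 362.5]
orientation: [1.858, 0.609, -1.859]
ft_force: [0.7, -0.2, -0.1]
width: 0.6
t 2.77 press xyz [ 22.  -50.1 362.5] F press [ 0.5 -0.6 -0.1] w 0.6
[[-0.0, 0.592, -0.806], [-0.0, -0.806, -0.592], [-1.0, -0.0, 0.0]] [ 0.17  0.22  1.52 -0.    1.41  1.1 ]
```

View pics/s1z.png

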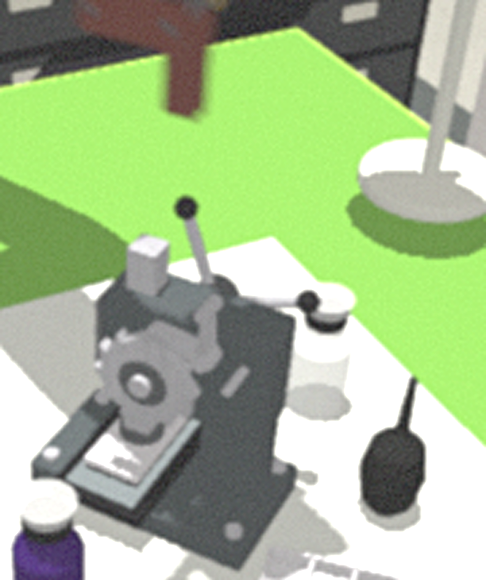

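```bash
python3 -m crank '[[[0.024,0,0],[0,0,0],0],[[0.024,0,0],[0,0,0],0],[[0.024,0,0],[0,0,0],0],[[0.018,0,0],[0,0,0],0],[[0,0,0],[0,0,0],0],[[0,0,0],[0,0,0],0],[[0,0,0],[0,0,0],0],[[0,0,0],[0,0,0],0]]'
python3 - <<'E'
from st import *
st(); a=snap('scene','s2.png');b=snap('top','t2.png'); e=ctrl.get_obs()['ee_pos']
print(proj(a,e),proj(b,e))
i=a['img'][85:205,310:410]; cv2.imwrite('pics/s2z.png',cv2.convertScaleAbs(cv2.resize(i,None,fx=5,fy=5,interpolation=2),alpha=1.5,beta=20))
E
```

```text
t: 3.53
ee_pos: [578.6, 108.2, 276.0]
orientation: [1.861, 0.608, -1.855]
ft_force: [-0.2, 0.0, 0.1]
width: 0.1
t 3.53 press xyz [ 21.8 -52.  276. ] F press [-0.1  0.1  0.1] w 0.1
[[0.003, 0.592, -0.806], [0.0, -0.806, -0.592], [-1.0, 0.001, -0.003]] [ 0.16  0.28  1.63 -0.    1.23  1.1 ]
[[345.26986508 140.72123105]] [[282.41639199 168.23717507]]
```

View pics/s2z.png

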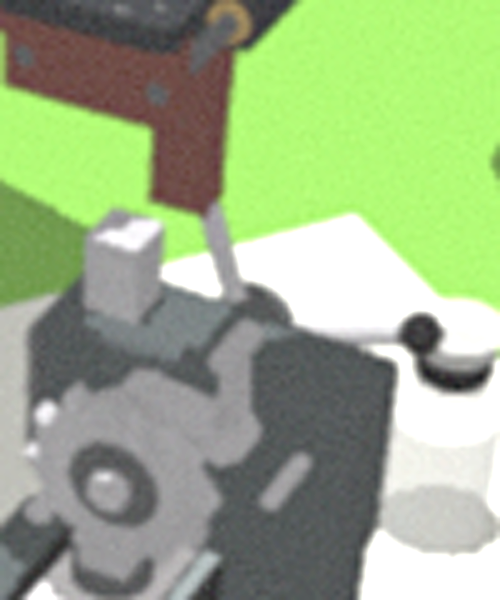

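```bash
python3 - <<'E'
from st import *
st(); a=snap('scene','s3.png');b=snap('top','t3.png'); e=ctrl.get_obs()['ee_pos']
print(e,proj(a,e),proj(b,e)); st()
i=a['img'][85:205,310:410]; i=cv2.resize(i,None,fx=4,fy=4,interpolation=2)
j=cv2.resize(b['img'][130:250,230:330],None,fx=4,fy=4,interpolation=2)
cv2.imwrite('pics/s3z.png',cv2.convertScaleAbs(np.hstack([i,j]),alpha=1.5,beta=20))
E
```

```text
t 3.63 press xyz [ 21.6 -51.8 275.6] F press [ 0.4 -0.7  0.3] w 0.3
[[0.002, 0.592, -0.806], [0.0, -0.806, -0.592], [-1.0, 0.001, -0.002]] [ 0.16  0.28  1.63 -0.    1.23  1.1 ]
[578.0191601  108.28385401 274.98786374] [[345.18971757 140.8700034 ]] [[282.40826867 168.48405162]]
t 3.73 press xyz [ 21.4 -51.5 275. ] F press [-0.7  0.1 -0.6] w 0.6
[[0.002, 0.592, -0.806], [0.0, -0.806, -0.592], [-1.0, 0.001, -0.001]] [ 0.16  0.28  1.63 -0.    1.23  1.1 ]
```

View pics/s3z.png

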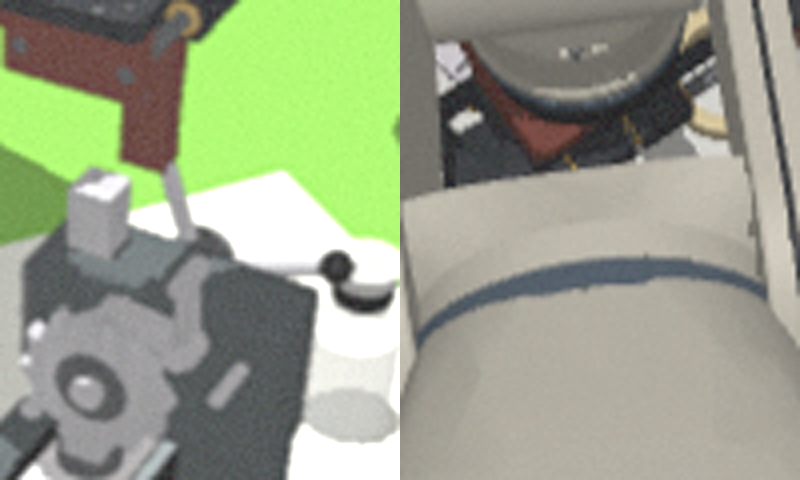

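```bash
python3 - <<'E'
from st import *
a=load('s3.png'); e=ctrl.get_obs()['ee_pos']
im=cv2.resize(a['img'][30:180,260:410],None,fx=4,fy=4,interpolation=2); im=cv2.convertScaleAbs(im,alpha=1.5,beta=20)
for k in(0,19,40,80,120):
    p=proj(a,e+[0,0,k])[0]; print(k,p); q=((p-[260,30])*4).astype(int); cv2.circle(im,tuple(map(int,q)),3,(0,255,255),-1)
c,s=np.cos(P[2]),np.sin(P[2]);
for x,y in((10,13.5),(10,-13.5),(-10,13.5),(-10,-13.5)):
    p=proj(a,e+[c*x-s*y,s*x+c*y,0])[0]; q=((p-[260,30])*4).astype(int); cv2.circle(im,tuple(map(int,q)),3,(255,0,255),-1)
cv2.imwrite('pics/s3y.png',im)
E
```

```text
0 [345.18971757 140.8700034 ]
19 [345.66659057 132.66101403]
40 [346.21031414 123.30124546]
80 [347.29750884 104.58605351]
120 [348.45804025  84.6084285 ]
```

View pics/s3y.png

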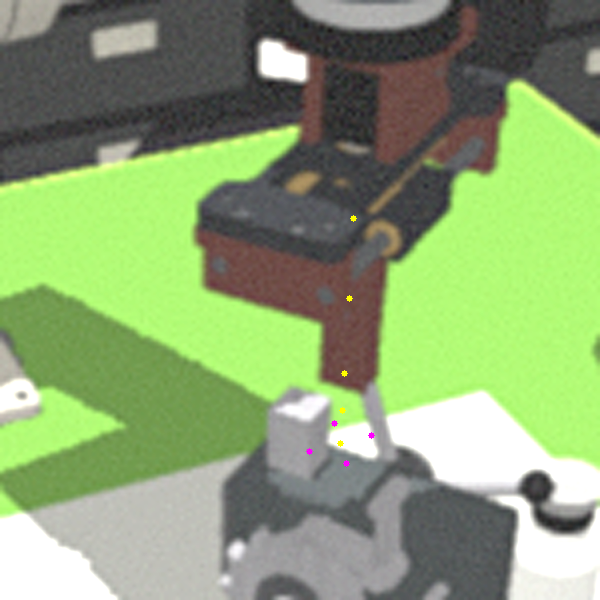

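```bash
python3 - <<'E'
from st import *
a=load('s1.png'); print(proj(a,[577.7,109.8,362.5]))
a=load('s3.png'); e=ctrl.get_obs()['ee_pos']
c,s=np.cos(P[2]),np.sin(P[2])
# visible bottom corners in s3y: left, mid, right
for q in((320,382),(362,392),(378,385)):
    u,v=q[0]/4+260,q[1]/4+30
    print(q,[ (onz(a,u,v,z)-e).round(0).tolist() for z in (275,300,310)])
im=cv2.resize(a['img'][100:160,320:380],None,fx=10,fy=10,interpolation=2); cv2.imwrite('pics/s3x.png',cv2.convertScaleAbs(im,alpha=2.2,beta=20))
t=load('t3.png')['img']; cv2.imwrite('pics/t3f.png',t)
E
```

```text
[[348.17328682 100.67579784]]
(320, 382) [[-52.0, 15.0, 0.0], [-18.0, -3.0, 25.0], [-5.0, -10.0, 35.0]]
(362, 392) [[-35.0, 30.0, 0.0], [-2.0, 11.0, 25.0], [11.0, 4.0, 35.0]]
(378, 385) [[-38.0, 41.0, 0.0], [-5.0, 21.0, 25.0], [9.0, 13.0, 35.0]]
```

View pics/s3x.png

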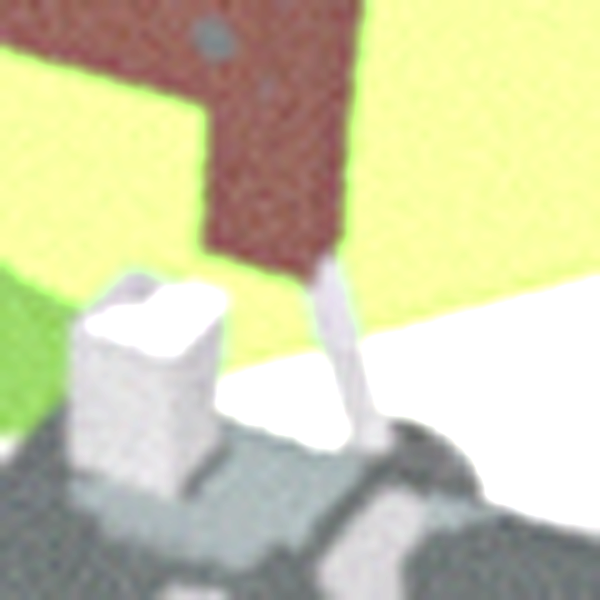

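View pics/t3f.png

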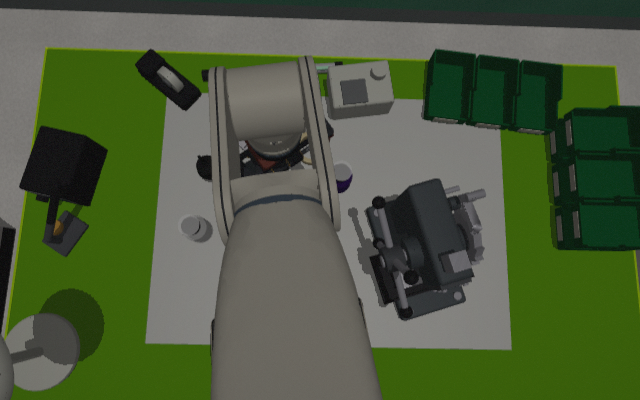

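```bash
python3 -m crank '[[[0,0,0],[0,0,0],0.08],[[0,0,0],[0,0,0],0.08],[[0,0,0],[0,0,0],0.08],[[0,0,0],[0,0,0],0.08],[[0,0,0],[0,0,0],0.08],[[0,0,0],[0,0,0],0.08],[[0,0,0],[0,0,0],0.08],[[0,0,0],[0,0,0],0.08]]'
python3 - <<'E'
from st import *
print(ctrl.grip_point_offset,[x for x in dir(ctrl) if x[0]!='_'])
st(); a=snap('scene','s4.png')
im=cv2.resize(a['img'][30:180,260:410],None,fx=4,fy=4,interpolation=2); cv2.imwrite('pics/s4z.png',cv2.convertScaleAbs(im,alpha=1.5,beta=20))
E
```

```text
t: 4.4
ee_pos: [577.6, 108.3, 273.9]
orientation: [1.858, 0.609, -1.858]
ft_force: [-0.2, -0.2, 0.5]
width: 50.3
18.700000000000003 ['Unreachable', 'get_obs', 'grip_point_offset']
t 4.4 press xyz [ 21.  -51.3 273.9] F press [-0.2 -0.   0.5] w 50.3
[[-0.0, 0.592, -0.806], [-0.0, -0.806, -0.592], [-1.0, 0.0, 0.0]] [ 0.17  0.28  1.63 -0.    1.23  1.1 ]
```

View pics/s4z.png

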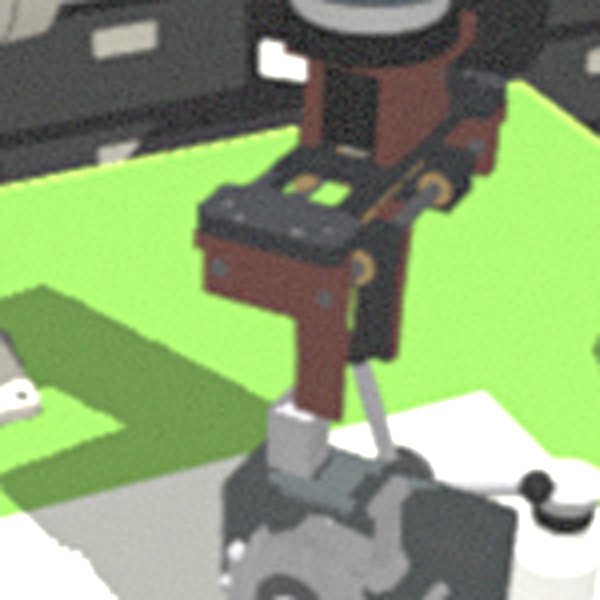

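```bash
python3 - <<'E'
from st import *
a=load('s4.png');t=load('t3.png')
print(proj(a,[[0,0,0],[100,0,0],[0,100,0],[0,-100,0]]),proj(t,[[0,0,0],[50,0,0]]))
im=a['img'].copy(); cv2.imwrite('pics/s4f.png',im)
E
```

```text
[[225.51359562 123.69604025]
 [234.88018677 140.56541328]
 [255.89511008 116.67443077]
 [193.7367047  131.04014152]] [[327.79645035 447.62169538]
 [328.2059616  423.8147523 ]]
```

View pics/s4f.png

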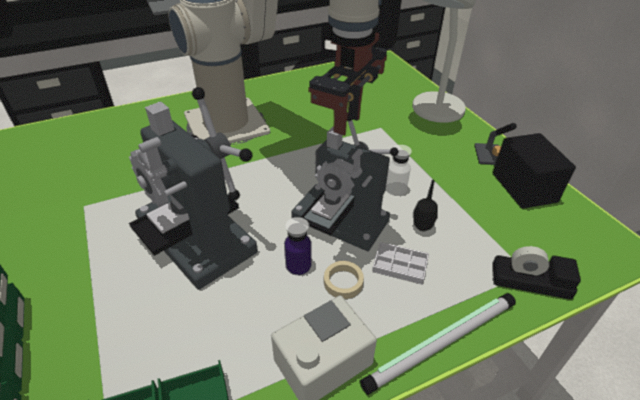

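```bash
python3 -m crank '[[[0.01,0,0],[0,0,0],0],[[0.01,0,0],[0,0,0],0],[[0.01,0,0],[0,0,0],0],[[0.003,0,0],[0,0,0],0],[[0,0,0],[0,0,0],0],[[0,0,0],[0,0,0],0],[[0,0,0],[0,0,0],0],[[0,0,0],[0,0,0],0]]'
python3 - <<'E'
from st import *
st(); a=snap('scene','s5.png')
im=cv2.resize(a['img'][80:200,300:420],None,fx=5,fy=5,interpolation=2); cv2.imwrite('pics/s5z.png',cv2.convertScaleAbs(im,alpha=1.5,beta=20))
E
```

```text
t: 5.12
ee_pos: [577.9, 108.3, 241.4]
orientation: [1.859, 0.609, -1.857]
ft_force: [0.7, -0.5, 0.8]
width: 7.8
t 5.12 press xyz [ 21.3 -51.4 241.4] F press [ 0.3 -0.9  0.8] w 7.8
[[0.001, 0.592, -0.806], [0.0, -0.806, -0.592], [-1.0, 0.0, -0.001]] [0.17 0.31 1.66 0.   1.16 1.1 ]
```

View pics/s5z.png

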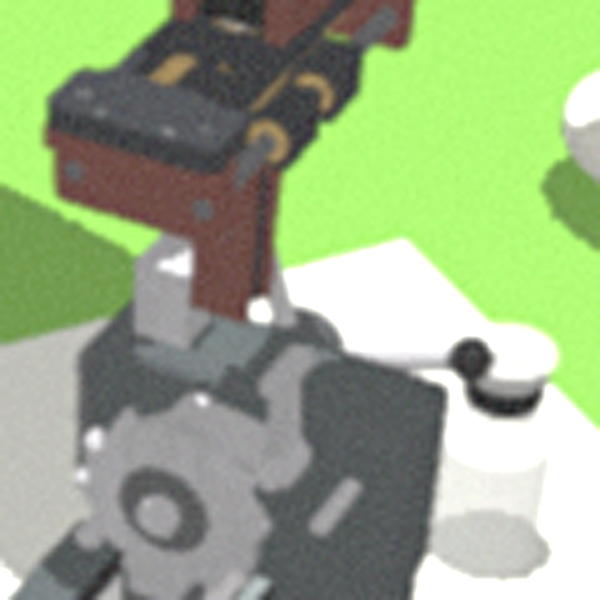

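```bash
python3 -m crank '[[[0,0,-0.005],[0,0,0],0],[[0,0,-0.005],[0,0,0],0],[[0,0,-0.004],[0,0,0],0],[[0,0,-0.004],[0,0,0],0],[[0,0,-0.002],[0,0,0],0],[[0,0,0],[0,0,0],0],[[0,0,0],[0,0,0],0],[[0,0,0],[0,0,0],0]]'
python3 - <<'E'
from st import *
st(); a=snap('scene','s6.png')
im=cv2.resize(a['img'][80:200,300:420],None,fx=5,fy=5,interpolation=2); cv2.imwrite('pics/s6z.png',cv2.convertScaleAbs(im,alpha=1.5,beta=20))
E
```

```text
t: 5.83
ee_pos: [593.5, 120.1, 240.9]
orientation: [1.858, 0.609, -1.858]
ft_force: [-0.3, -0.1, -0.2]
width: 0.2
t 5.83 press xyz [ 40.8 -51.2 240.9] F press [-0.3  0.2 -0.2] w 0.2
[[-0.0, 0.592, -0.806], [-0.0, -0.806, -0.592], [-1.0, -0.0, 0.0]] [ 0.18  0.34  1.63 -0.    1.18  1.12]
```

View pics/s6z.png

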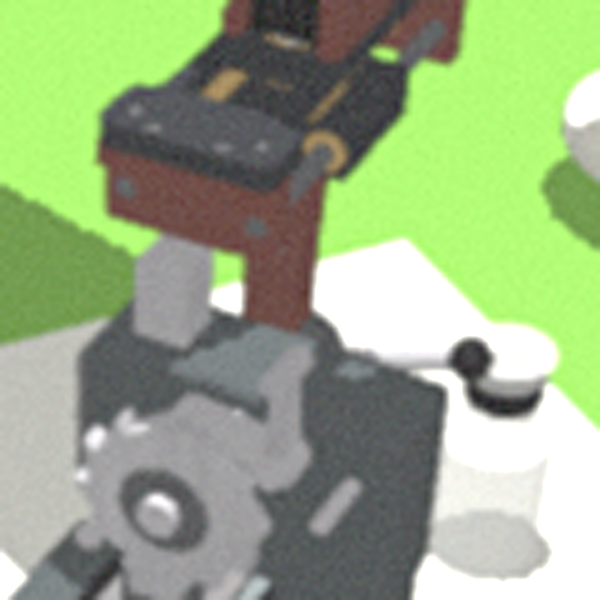

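```bash
python3 - <<'E'
from st import *
from fit import W
p=P
t=load('t0.png') if 0 else load('top0.png')
pts=dict(bar=(50,-50,251.5),bar0=(50,-63,251.5),bar1=(50,-37,251.5),nose=(0,-50,208.5),wc=(0,-50,165),wr=(45,-50,165),wl=(-45,-50,165),ball=(-30,68,248),ram=(-28.5,0,252))
im=cv2.resize(t['img'][145:270,200:340],None,fx=4.8,fy=4.8,interpolation=2); im=cv2.convertScaleAbs(im,alpha=1.6,beta=20)
s=load('scene0.png'); js=cv2.convertScaleAbs(cv2.resize(s['img'][105:255,280:420],None,fx=4,fy=4,interpolation=2),alpha=1.5,beta=20)
for k,v in pts.items():
    w=W(p,v); q=proj(t,w)[0]; q=((q-[200,145])*4.8); print(k,w.round(),q.round()); cv2.circle(im,tuple(map(int,q)),3,(0,0,255),-1)
    q=proj(s,w)[0]; q=((q-[280,105])*4);cv2.circle(js,tuple(map(int,q)),3,(0,0,255),-1)
cv2.imwrite('pics/t0p.png',im);cv2.imwrite('pics/s0p.png',js)
E
```

```text
bar [[600. 126. 252.]] [356.  72.]
bar0 [[608. 116. 252.]] [383.  55.]
bar1 [[593. 137. 252.]] [330.  90.]
nose [[560.  97. 208.]] [430. 192.]
wc [[560.  97. 165.]] [433. 211.]
wr [[596. 124. 165.]] [377. 130.]
wl [[524.  70. 165.]] [491. 294.]
ball [[466. 174. 248.]] [223. 398.]
ram [[507. 120. 252.]] [362. 297.]
```

View pics/t0p.png

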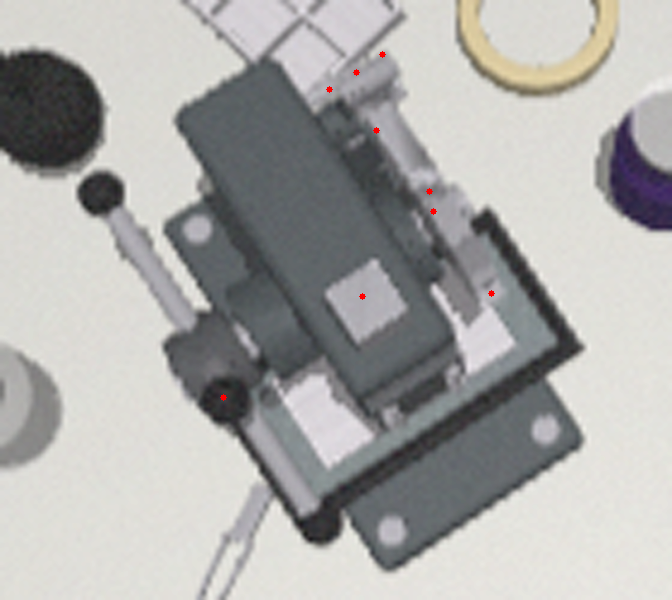

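View pics/s0p.png

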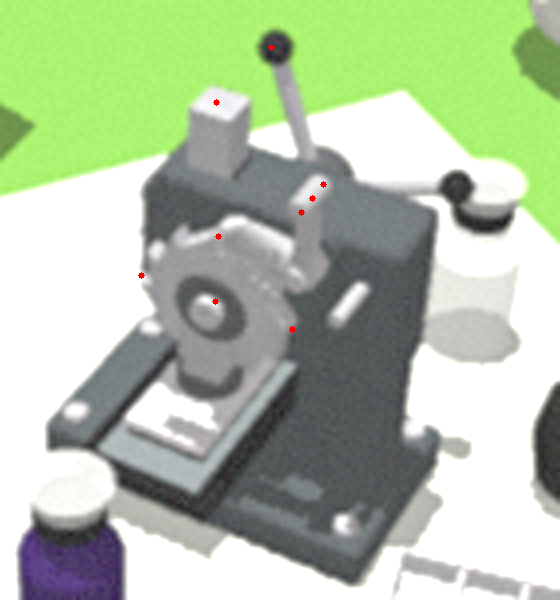

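```bash
python3 - <<'E'
from st import *
t=load('top0.png'); s=load('s6.png')
e0=np.array([231.5,-580,187.3]); print(proj(t,[e0,e0+[0,0,80],e0+[.371*50,-.929*50,0],e0-[.371*50,-.929*50,0]]))
e=np.array([593.5,120.1,240.9]); print((proj(s,e)-[300,80])*5)
im=cv2.resize(t['img'][300:400,540:640],None,fx=5,fy=5,interpolation=2); cv2.imwrite('pics/t0c.png',cv2.convertScaleAbs(im,alpha=2,beta=20))
E
```

```text
[[625.36766422 357.86214618]
 [654.46874498 364.93276053]
 [647.33024473 348.52378024]
 [603.18822458 367.29271941]]
[[266.56174384 389.29822497]]
```

View pics/t0c.png

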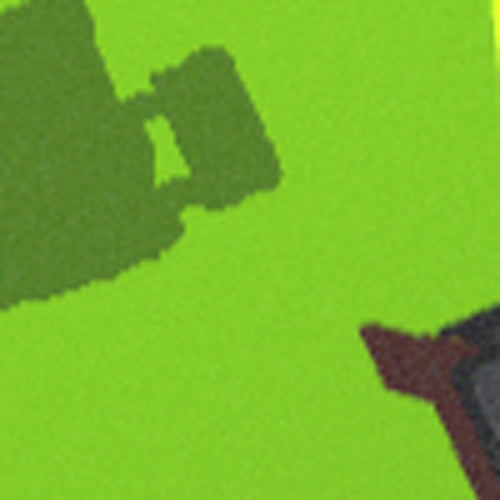

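```bash
python3 - <<'E'
from st import *
from fit import W
from scipy.optimize import least_squares
def test(f,tcp,dy,uv):
    d=load(f); 
    for k in(0,15,20,25,30,35,40):
        q=proj(d,W(P,(tcp[0]-10,tcp[1]-dy,tcp[2]+k)))[0]; print(f,k,(q-uv).round(1))
test('s3.png',(21.5,-51.7,275.3),13.5,(340.5,124.5))
test('s5.png',(21.3,-51.4,241.4),17.4,(338.6,140.6))
test('s6.png',(40.8,-51.2,240.9),13.5,(349,145))
E
```

```text
s3.png 0 [-3.1 18.4]
s3.png 15 [-2.8 11.9]
s3.png 20 [-2.7  9.7]
s3.png 25 [-2.6  7.5]
s3.png 30 [-2.5  5.2]
s3.png 35 [-2.4  3. ]
s3.png 40 [-2.3  0.7]
s5.png 0 [-2.7 17.3]
s5.png 15 [-2.5 11.1]
s5.png 20 [-2.4  9.1]
s5.png 25 [-2.3  7. ]
s5.png 30 [-2.2  4.8]
s5.png 35 [-2.1  2.7]
s5.png 40 [-2.   0.6]
s6.png 0 [-3.3 15. ]
s6.png 15 [-2.9  8.8]
s6.png 20 [-2.8  6.7]
s6.png 25 [-2.7  4.6]
s6.png 30 [-2.5  2.5]
s6.png 35 [-2.4  0.4]
s6.png 40 [-2.3 -1.8]
```

```bash
python3 -m crank '[[[0,0,0.01],[0,0,0],0],[[0,0,0.01],[0,0,0],0],[[0.006,0,0],[0,0,0],0],[[0.006,0,0],[0,0,0],0],[[0.006,0,0],[0,0,0],0],[[0.006,0,0],[0,0,0],0],[[0.004,0,0],[0,0,0],0],[[0.002,0,0],[0,0,0],0]]'
python3 - <<'E'
from st import *
st(); a=snap('scene','s7.png')
im=cv2.resize(a['img'][80:200,300:420],None,fx=5,fy=5,interpolation=2); cv2.imwrite('pics/s7z.png',cv2.convertScaleAbs(im,alpha=1.5,beta=20))
E
```

```text
t: 6.55
ee_pos: [577.2, 108.3, 209.8]
orientation: [1.857, 0.609, -1.86]
ft_force: [-0.9, 0.7, -0.3]
width: 0.4
t 6.55 press xyz [ 20.7 -51.1 209.8] F press [-0.3  1.1 -0.3] w 0.4
[[-0.001, 0.592, -0.806], [-0.0, -0.806, -0.592], [-1.0, -0.001, 0.001]] [ 0.17  0.34  1.7  -0.    1.1   1.1 ]
```

View pics/s7z.png

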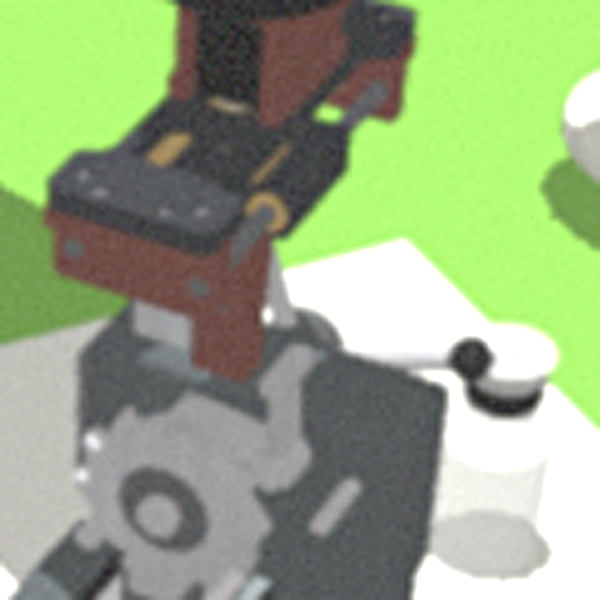

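```bash
python3 -m crank '[[[0.006,0,0],[0,0,0],0],[[0,0,-0.006],[0,0,0],0],[[0,0,-0.006],[0,0,0],0],[[0,0,-0.006],[0,0,0],0],[[0,0,-0.006],[0,0,0],0],[[0,0,-0.006],[0,0,0],0],[[0,0,-0.006],[0,0,0],0],[[0,0,-0.006],[0,0,0],0]]'
python3 - <<'E'
from st import *
st(); a=snap('scene','s8.png')
im=cv2.resize(a['img'][80:200,300:420],None,fx=5,fy=5,interpolation=2); cv2.imwrite('pics/s8z.png',cv2.convertScaleAbs(im,alpha=1.5,beta=20))
E
```

```text
t: 7.27
ee_pos: [612.0, 133.6, 205.0]
orientation: [1.858, 0.609, -1.858]
ft_force: [0.4, 0.2, 0.8]
width: 0.2
t 7.27 press xyz [ 63.7 -51.3 205. ] F press [ 0.5 -0.1  0.8] w 0.2
[[0.0, 0.592, -0.806], [0.0, -0.806, -0.592], [-1.0, 0.0, -0.0]] [0.2  0.41 1.61 0.   1.12 1.13]
```

View pics/s8z.png

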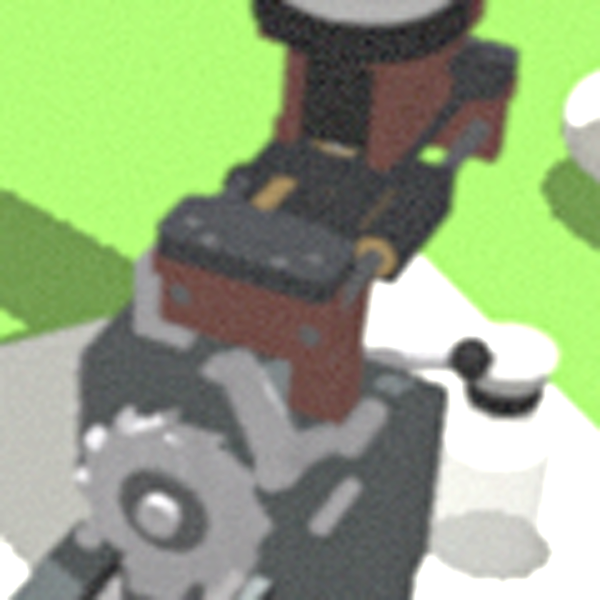

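```bash
python3 -m crank '[[[-0.008,0,0],[0,0,0],0],[[-0.01,0,0],[0,0,0],0],[[-0.01,0,0],[0,0,0],0],[[-0.012,0,0],[0,0,0],0],[[-0.015,0,0],[0,0,0],0],[[-0.015,0,0],[0,0,0],0],[[-0.01,0,0],[0,0,0],0],[[0,0,0],[0,0,0],0]]'
python3 - <<'E'
from st import *
st(); a=snap('scene','s9.png')
im=cv2.resize(a['img'][80:200,300:420],None,fx=5,fy=5,interpolation=2); cv2.imwrite('pics/s9z.png',cv2.convertScaleAbs(im,alpha=1.5,beta=20))
E
```

```text
t: 7.98
ee_pos: [612.9, 133.3, 288.7]
orientation: [1.863, 0.608, -1.853]
ft_force: [0.4, 0.5, 1.0]
width: 0.8
t 7.98 press xyz [ 64.3 -52.  288.7] F press [0.7 0.1 1. ] w 0.8
[[0.005, 0.592, -0.806], [0.001, -0.806, -0.592], [-1.0, 0.002, -0.005]] [0.2  0.33 1.53 0.   1.28 1.13]
```

View pics/s9z.png

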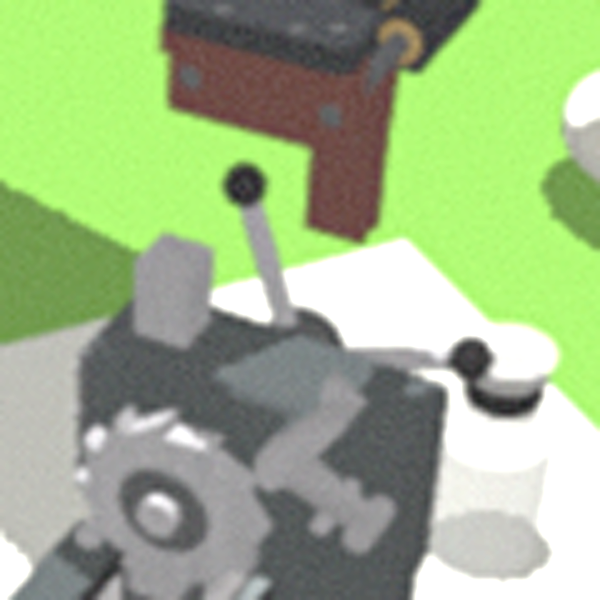

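```bash
python3 -m crank '[[[0,-0.0172,0.0182],[0,0,0],0],[[0,-0.0172,0.0182],[0,0,0],0],[[0,-0.0172,0.0182],[0,0,0],0],[[0,-0.0172,0.0182],[0,0,0],0],[[0,-0.0172,0.0182],[0,0,0],0],[[0,-0.0172,0.0182],[0,0,0],0],[[0,-0.0168,0.0168],[0,0,0],0],[[0,0,0],[0,0,0],0]]'
python3 -m crank '[[[0.02,0,0],[0,0,0],0],[[0.02,0,0],[0,0,0],0],[[0.02,0,0],[0,0,0],0],[[0.01,0,0],[0,0,0],0],[[0.008,0,0],[0,0,0],0],[[0.005,0,0],[0,0,0],0],[[0,0,0],[0,0,0],0],[[0,0,0],[0,0,0],0]]'
python3 - <<'E'
from st import *
st(); a=snap('scene','s10.png'); snap('top','t10.png')
im=cv2.resize(a['img'][60:180,290:410],None,fx=5,fy=5,interpolation=2); cv2.imwrite('pics/s10z.png',cv2.convertScaleAbs(im,alpha=1.5,beta=20))
E
```

```text
t: 8.7
ee_pos: [434.6, 155.1, 284.1]
orientation: [1.855, 0.61, -1.861]
ft_force: [-0.2, -0.5, 0.3]
width: 0.5
t: 9.37
ee_pos: [439.3, 155.3, 202.3]
orientation: [1.859, 0.609, -1.858]
ft_force: [0.4, -0.5, 0.1]
width: 0.4
t 9.37 press xyz [-62.6  68.4 202.3] F press [ 0.1 -0.7  0.1] w 0.4
[[0.0, 0.592, -0.806], [0.0, -0.806, -0.592], [-1.0, 0.0, -0.0]] [ 0.31  0.17  1.96 -0.    1.02  1.25]
```

View pics/s10z.png

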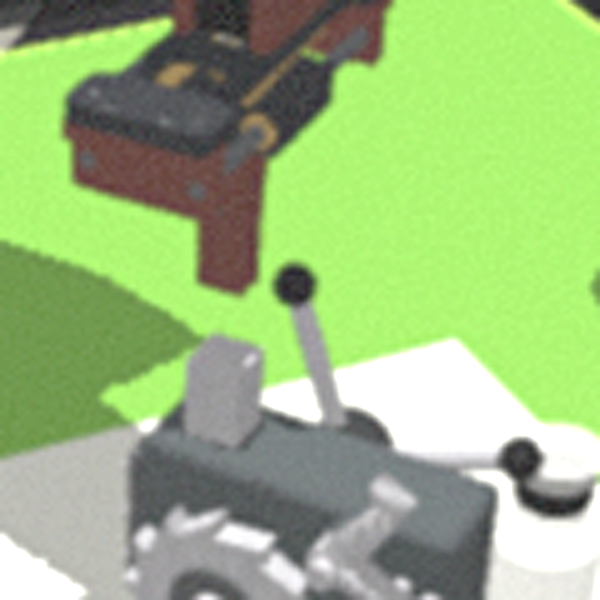

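View pics/t10.png

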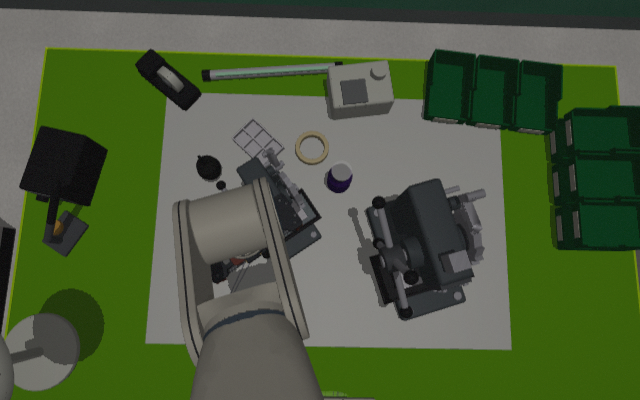

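```bash
python3 -m crank '[[[0.006,0,0],[0,0,0],0],[[0,0,-0.006],[0,0,0],0],[[0,0,-0.006],[0,0,0],0],[[0,0,-0.006],[0,0,0],0],[[0,0,-0.006],[0,0,0],0],[[0,0,-0.006],[0,0,0],0],[[0,0,-0.004],[0,0,0],0],[[0,0,0],[0,0,0],0]]'
cat > look.py <<'E'
import sys
from st import *
def look(n,x0=290,y0=60):
    st(); a=snap('scene',n+'.png')
    im=cv2.resize(a['img'][y0:y0+120,x0:x0+120],None,fx=5,fy=5,interpolation=2); cv2.imwrite('pics/'+n+'z.png',cv2.convertScaleAbs(im,alpha=1.5,beta=20)); return a
if __name__=='__main__': look(sys.argv[1])
E
python3 look.py s11
```

```text
t: 10.13
ee_pos: [466.0, 175.0, 196.0]
orientation: [1.855, 0.608, -1.86]
ft_force: [-4.5, -5.3, 4.5]
width: 0.7
t 10.13 press xyz [-29.5  68.5 196. ] F press [-6.8 -1.6  4.5] w 0.7
[[-0.002, 0.592, -0.806], [-0.002, -0.806, -0.592], [-1.0, 0.0, 0.003]] [ 0.34  0.23  1.9  -0.    1.02  1.27]
```

View pics/s11z.png

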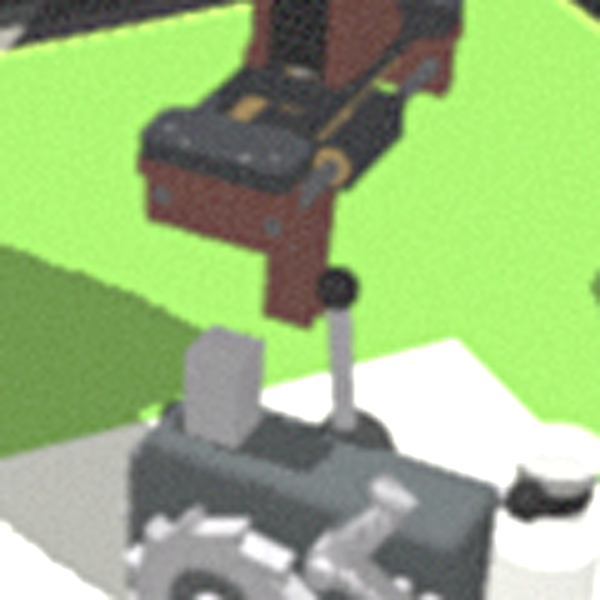

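```bash
cat > ang.py <<'E'
from st import *
from fit import W
from scipy.optimize import minimize_scalar
def ball(img,win):
    x0,y0,x1,y1=win; m=(img[y0:y1,x0:x1].max(2)<40).astype(np.uint8)
    n,l,s,c=cv2.connectedComponentsWithStats(m); k=1+np.argmax(s[1:,4]); return c[k]+[x0,y0],s[k]
def pb(d,q): 
    f=-math.radians(20)+q; return proj(d,W(P,(88*np.sin(f),68,165+88*np.cos(f))))[0]
import math
def angle(d,win):
    c,s=ball(d['img'],win); d0=load('s10.png'); c0,s0=ball(d0['img'],(340,105,360,130)); off=c0-pb(d0,0)
    r=minimize_scalar(lambda q:np.sum((pb(d,q)+off-c)**2),bounds=(-.2,1.2),method='bounded')
    print('ball',c.round(2),s,'base',c0.round(2),s0,'off',off.round(2),'angle',round(r.x,3),'res',(pb(d,r.x)+off-c).round(2))
E
python3 - <<'E'
from ang import *
angle(load('s11.png'),(350,105,370,130))
E
```

```text
ball [356.65 117.17] [ 3  9  8  7 46] base [348.57 116.77] [ 6  9  6  7 35] off [ 0.75 -0.1 ] angle 0.224 res [-0.02  0.13]
```

```bash
python3 -m crank '[[[0,0,-0.004],[0,0,0],0],[[0,0,-0.004],[0,0,0],0],[[0,0,-0.004],[0,0,0],0],[[0,0,-0.004],[0,0,0],0],[[0,0,-0.003],[0,0,0],0],[[0,0,-0.001],[0,0,0],0],[[0,0,0],[0,0,0],0],[[0,0,0],[0,0,0],0]]'
python3 look.py s12
python3 - <<'E'
from ang import *
import ang
d=load('s12.png'); angle(d,(355,105,378,130))
print(d['img'][112:126,355:376].max(2))
print(load('s10.png')['img'][110:124,340:358].max(2))
E
```

```text
t: 10.85
ee_pos: [482.1, 186.7, 196.1]
orientation: [1.856, 0.608, -1.86]
ft_force: [-4.1, -5.0, 4.8]
width: 0.5
t 10.85 press xyz [ -9.6  68.4 196.1] F press [-6.3 -1.6  4.8] w 0.5
[[-0.002, 0.592, -0.806], [-0.002, -0.806, -0.592], [-1.0, 0.0, 0.002]] [ 0.35  0.26  1.86 -0.    1.03  1.28]
ball [364.87 119.93] [ 6 12  8  7 45] base [348.57 116.77] [ 6  9  6  7 35] off [ 0.75 -0.1 ] angle 0.45 res [ 0.1  -0.26]
[[ 57  59  57  57  60  58  58  57  65 118 147 153 154 151 153 152 153 150
  152 149 151]
 [ 60  60  58  59  58  59  60  53  65 122 153 158 154 155 150 151 153 152
  155 153 152]
 [ 60  60  57  57  58  59  60  56  67 119 145 149 153 154 155 154 151 154
  150 152 151]
 [ 58  58  58  57  62  61  59  55  61 102 110 104 121 143 151 155 151 153
  151 152 154]
 [ 61  58  62  59  61  60  59  55  47  52  48  49  64  98 139 154 153 155
  150 152 153]
 [ 59  60  61  58  60  57  53  43  29  27  19  22  18  53 104 143 154 153
  155 153 151]
 [ 59  61  60  61  57  60  52  37  21  28  29  26  18  24  66 121 149 152
  154 156 152]
 [ 61  60  62  60  59  58  45  23  29  23  35  32  27  24  42 
[... 912 characters left out ...]
104 142 153 152 154 155]
 [ 57  88 142 152 125  74  29  27  30  22  27  27  66 118 149 152 153 149]
 [ 71 109 145 149 104  47  22  21  22  26  25  26  44 105 147 152 151 153]
 [123 144 154 150 105  49  23  16  28  31  24  23  57 113 147 153 154 153]
 [148 154 155 151 116  58  24  24  22  21  30  22  63 122 149 152 153 149]
 [153 153 155 154 142  95  41  24  24  18  13  36  90 138 154 150 152 154]
 [155 151 153 153 149 127  86  58  38  37  43  73 111 146 155 152 151 154]
 [153 152 152 152 154 152 143 120  81  66  80  87 114 147 155 154 153 152]
 [151 152 152 152 152 154 156 145 108  90  97  97 103 140 151 154 153 151]
 [152 154 153 152 150 151 154 150 118  96  93  96  96 124 149 153 153 154]]
```

View pics/s12z.png

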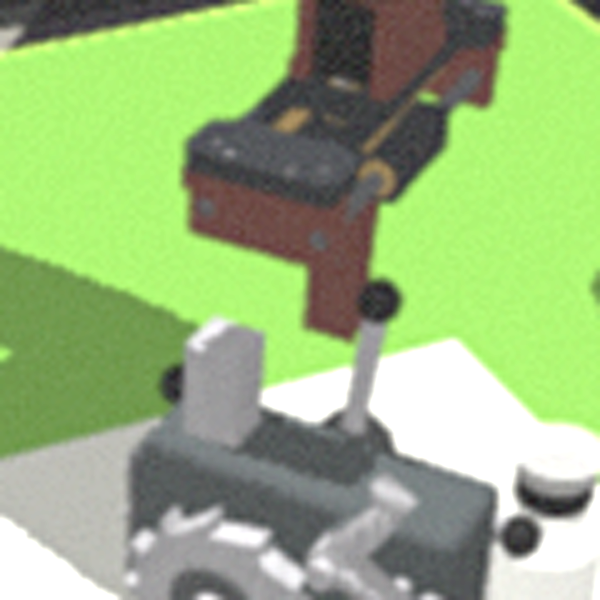

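```bash
python3 -m crank '[[[0,0,-0.003],[0,0,0],0],[[0,0,-0.002],[0,0,0],0],[[0,0,0],[0,0,0],0],[[0,0,0],[0,0,0],0],[[0,0,0.005],[0,0,0],0],[[0,0,0.01],[0,0,0],0],[[0,0,0.01],[0,0,0],0],[[0,0,0],[0,0,0],0]]'
python3 look.py s13
python3 - <<'E'
from ang import *
d=load('s13.png'); angle(d,(355,105,380,130))
E
```

```text
t: 11.57
ee_pos: [464.3, 174.4, 195.7]
orientation: [1.857, 0.609, -1.86]
ft_force: [0.8, -0.5, 0.1]
width: 0.1
t 11.57 press xyz [-31.2  69.  195.7] F press [ 0.4 -0.9  0.1] w 0.1
[[-0.001, 0.592, -0.806], [-0.0, -0.806, -0.592], [-1.0, -0.0, 0.001]] [0.34 0.22 1.9  0.   1.02 1.27]
ball [367.37 120.92] [ 9 13  7  7 38] base [348.57 116.77] [ 6  9  6  7 35] off [ 0.75 -0.1 ] angle 0.518 res [ 0.09 -0.19]
```

View pics/s13z.png

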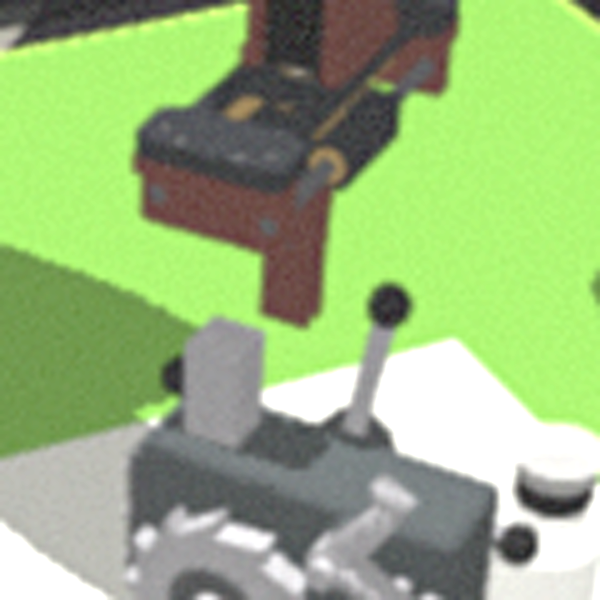

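```bash
python3 -m crank '[[[-0.031,0,0],[0,0,0],0],[[-0.031,0,0],[0,0,0],0],[[-0.031,0,0],[0,0,0],0],[[0,0.0242,-0.0286],[0,0,0],0],[[0,0.0242,-0.0286],[0,0,0],0],[[0,0.0242,-0.0286],[0,0,0],0],[[0,0.0242,-0.0286],[0,0,0],0],[[0,0.0242,-0.0286],[0,0,0],0]]'
python3 -m crank '[[[0,0,0],[0,0,0],0],[[0.015,0,0],[0,0,0],0],[[0.02,0,0],[0,0,0],0],[[0.02,0,0],[0,0,0],0],[[0.015,0,0],[0,0,0],0],[[0.012,0,0],[0,0,0],0],[[0.006,0,0],[0,0,0],0],[[0,0,0],[0,0,0],0]]'
python3 - <<'E'
from look import *
look('s14',310,80)
E
```

```text
t: 12.28
ee_pos: [655.0, 162.4, 289.2]
orientation: [1.859, 0.609, -1.857]
ft_force: [0.3, 0.5, -0.1]
width: 0.4
t: 12.95
ee_pos: [652.3, 162.4, 199.7]
orientation: [1.856, 0.609, -1.86]
ft_force: [-0.2, -0.7, -0.8]
width: 0.6
t 12.95 press xyz [113.3 -51.8 199.7] F press [-0.6 -0.4 -0.8] w 0.6
[[-0.002, 0.592, -0.806], [-0.0, -0.806, -0.592], [-1.0, -0.001, 0.002]] [0.23 0.48 1.51 0.   1.16 1.16]
```

View pics/s14z.png

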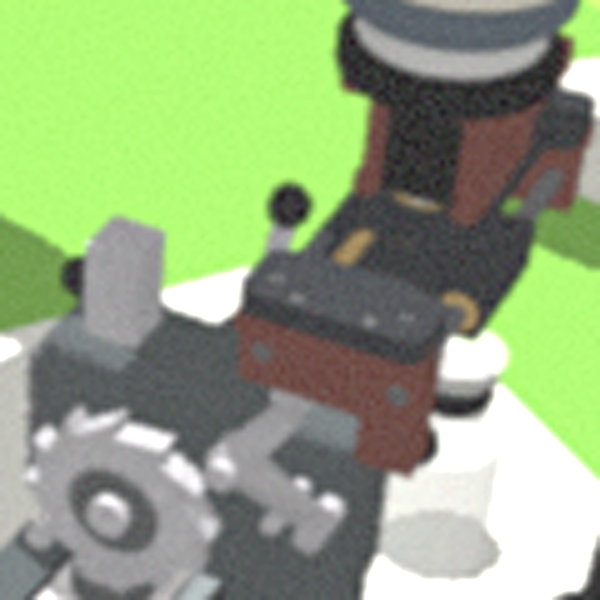

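```bash
python3 -m crank '[[[0,0,0.008],[0,0,0],0],[[0,0,0.007],[0,0,0],0],[[0,0,0.006],[0,0,0],0],[[0,0,0.006],[0,0,0],0],[[0,0,0.006],[0,0,0],0],[[0,0,0.006],[0,0,0],0],[[0,0,0.006],[0,0,0],0],[[0,0,0.006],[0,0,0],0]]'
python3 - <<'E'
from look import *
look('s15',310,80)
E
```

```text
t: 13.67
ee_pos: [611.6, 132.0, 201.2]
orientation: [1.859, 0.609, -1.858]
ft_force: [0.6, 0.5, 1.2]
width: 0.3
t 13.67 press xyz [ 62.5 -52.3 201.2] F press [0.8 0.1 1.2] w 0.3
[[0.0, 0.592, -0.806], [0.0, -0.806, -0.592], [-1.0, 0.0, -0.0]] [0.19 0.41 1.62 0.   1.11 1.13]
```

View pics/s15z.png

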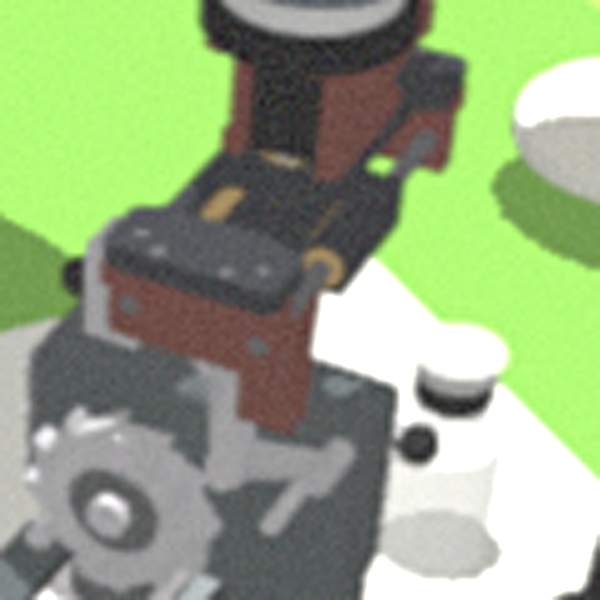

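```bash
python3 -m crank '[[[0,0,0.005],[0,0,0],0],[[0,0,0.005],[0,0,0],0],[[0,0,0.005],[0,0,0],0],[[0,0,0.005],[0,0,0],0],[[0,0,0.004],[0,0,0],0],[[0,0,0],[0,0,0],0],[[0,0,0],[0,0,0],0],[[0,0,0],[0,0,0],0]]'
python3 - <<'E'
from look import *
look('s16',310,80)
E
```

```text
t: 14.38
ee_pos: [592.8, 118.1, 201.0]
orientation: [1.858, 0.609, -1.858]
ft_force: [0.3, -0.6, -0.7]
width: 0.3
t 14.38 press xyz [ 39.1 -52.4 201. ] F press [-0.1 -0.7 -0.7] w 0.3
[[0.0, 0.592, -0.806], [0.0, -0.806, -0.592], [-1.0, 0.0, -0.0]] [ 0.18  0.38  1.67 -0.    1.1   1.11]
```

View pics/s16z.png

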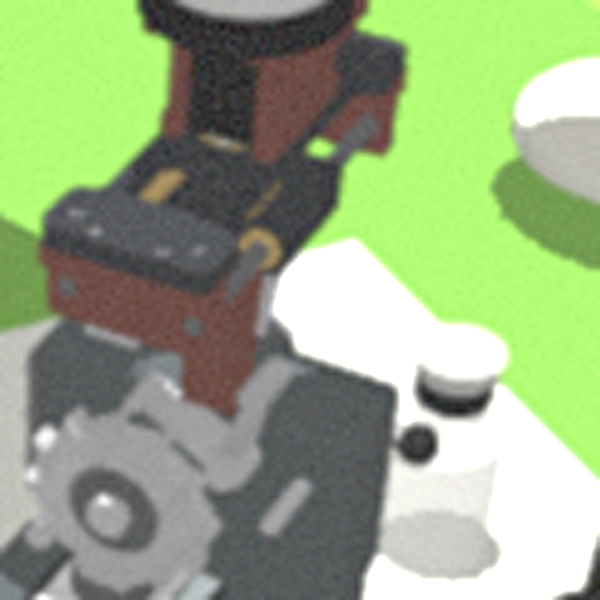

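```bash
python3 -m crank '[[[-0.004,0,0.004],[0,0,0],0],[[-0.008,0,0],[0,0,0],0],[[-0.01,0,0],[0,0,0],0],[[-0.012,0,0],[0,0,0],0],[[-0.015,0,0],[0,0,0],0],[[-0.02,0,0],[0,0,0],0],[[-0.02,0,0],[0,0,0],0],[[-0.02,0,0],[0,0,0],0]]'
python3 - <<'E'
from look import *
look('s17',310,80)
E
```

```text
t: 15.1
ee_pos: [589.7, 115.8, 312.5]
orientation: [1.86, 0.609, -1.857]
ft_force: [0.1, 0.2, -0.9]
width: 0.7
t 15.1 press xyz [ 35.3 -52.4 312.5] F press [ 0.1  0.1 -0.9] w 0.7
[[0.002, 0.592, -0.806], [0.0, -0.806, -0.592], [-1.0, 0.001, -0.001]] [0.17 0.27 1.56 0.   1.31 1.11]
```

View pics/s17z.png

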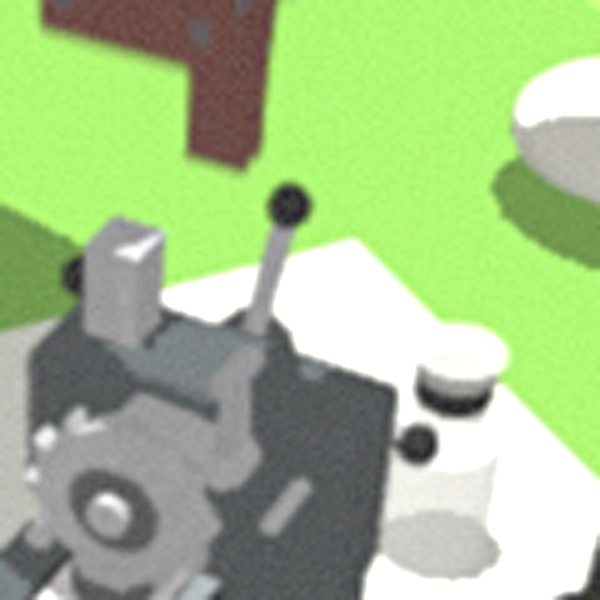

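```bash
python3 -m crank '[[[-0.034,0,0.01],[0,0,0],0],[[-0.034,0.005,0.018],[0,0,0],0],[[-0.034,0.0146,0.018],[0,0,0],0],[[-0.034,0.0146,0.018],[0,0,0],0],[[-0.034,0.0146,0.018],[0,0,0],0],[[0,0.0146,0.0286],[0,0,0],0],[[0,0.0146,0.0286],[0,0,0],0],[[0,0.0146,0.0286],[0,0,0],0]]'
python3 -m crank '[[[0,0.0146,0.0286],[0,0,0],0],[[0,0.0146,0.0286],[0,0,0],0],[[0,0.0146,0.0286],[0,0,0],0],[[0,0.0146,0.0286],[0,0,0],0],[[0,0.0146,0.0286],[0,0,0],0],[[0,0.0146,0.0286],[0,0,0],0],[[0,0.0146,0.0286],[0,0,0],0],[[0,0.0146,0.0286],[0,0,0],0]]'
python3 - <<'E'
from look import *
from ang import *
a=look('s18',300,80); b=snap('top','t18.png'); angle(a,(355,105,380,130))
s0=load('scene0.png')['img']; s1=a['img']
f=lambda i:cv2.convertScaleAbs(cv2.resize(i[105:230,300:400],None,fx=4,fy=4,interpolation=2),alpha=1.5,beta=20)
cv2.imwrite('pics/cmp.png',np.hstack([f(s0),f(s1)]))
g=lambda i:cv2.cvtColor(i,6)
# tab/bar patch match
tp=g(s0)[146:176,351:366]; r=cv2.matchTemplate(g(s1)[138:184,343:374],tp,cv2.TM_CCOEFF_NORMED); print(cv2.minMaxLoc(r)); m=cv2.minMaxLoc(r)[3]; print(r[m[1]-1:m[1]+2,m[0]-1:m[0]+2].round(3))
t0=load('top0.png')['img']
h=lambda i:cv2.convertScaleAbs(cv2.resize(i[140:275,205:325],None,fx=3.3,fy=3.3,interpolation=2),alpha=1.6,beta=20)
cv2.imwrite('pics/cmpt.png',np.hstack([h(t0),h(b['img'])]))
E
```

```text
t: 15.82
ee_pos: [508.4, -59.2, 481.7]
orientation: [1.86, 0.608, -1.855]
ft_force: [1.6, -0.9, 0.0]
width: 0.1
t: 16.48
ee_pos: [392.7, -288.9, 481.1]
orientation: [1.859, 0.607, -1.857]
ft_force: [0.2, 1.0, 0.1]
width: 0.7
t 16.48 press xyz [-363.  -262.2  481.1] F press [0.8 0.7 0.1] w 0.7
[[0.002, 0.592, -0.806], [-0.001, -0.806, -0.592], [-1.0, 0.002, -0.001]] [-0.66 -0.    1.52  0.    1.63  0.28]
ball [367.47 120.97] [10 13  6  7 36] base [348.57 116.77] [ 6  9  6  7 35] off [ 0.75 -0.1 ] angle 0.521 res [ 0.09 -0.19]
(-0.19885215163230896, 0.9908415079116821, (13, 14), (8, 8))
[[0.814 0.899 0.848]
 [0.907 0.991 0.9  ]
 [0.85  0.908 0.812]]
```

View pics/cmp.png

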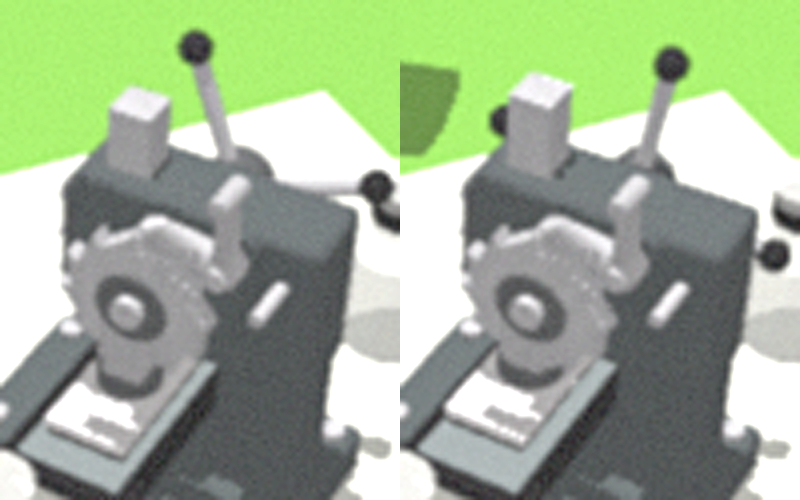

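View pics/cmpt.png

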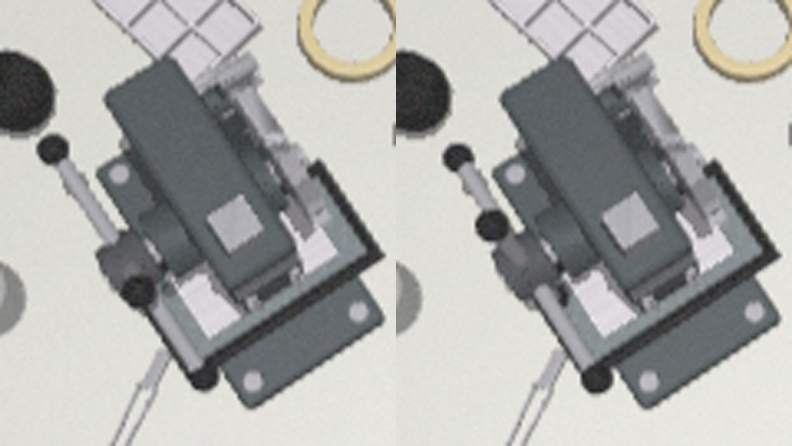

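```bash
python3 - <<'E'
from st import *
print(workorder.close_job()); st()
E
```

```text
the job is handed in; nothing more can be done
None
the job is handed in; nothing more can be done
```

The press is eased by one notch and handed in at about 16.5 s. I pushed the thumb bar until the pawl fell back, pushed the top spoke back one tooth, then tipped the pawl down into the new notch. The arm was clear of everything when I handed in.

**Last checks:**
- **Wheel:** it measures about 0.52 rad back from its start. My uncertainty is about 0.02, and the start angle itself is only known to 0.015. That is one notch (0.524), below the 0.56 limit.
- **Pawl:** its tab and bar match the starting picture with no shift from the best match (correlation 0.99). If the pawl were sitting on a tooth tip, the bar would show about 2 px off, so I take it as seated.
- **Surroundings:** by eye, the top and scene views show the phone in its nest, and the tray, tape and tweezers beside the press where they were.
- **Force:** the highest reading I took was about 8 N, while pushing the spoke. Forces were only read at the end of each move.

**What disagreed:**
- **Fingertips:** in both cameras they appear about 35 mm higher than the reported TCP. The first push at the bar met nothing, which fits, so I lowered the tool by that much for the later pushes.
- **Press position:** my fit was up to about 5 mm off at the thumb bar in the top view, which did not affect the result.

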